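Hang the fittings caddy on the anti-lift peg

ROBOT

A 6-joint arm with a two-finger parallel gripper is mounted at the origin on a cart in front of the work surface, level with it; the furniture and walls round the work are solid. World frame = base frame: x ahead of the robot, y to its left, z up, the work surface at z = 0. Lengths are in m, angles in rad, forces in N, time in s.
With the tool pointing down it reaches from about 0.35 to 0.775 m from the base axis. Payload 5.5 kg.
Tool frame: the origin (TCP) lies where the fingers leave the gripper's body, on its centre line; the fingertips stand env.tip_reach ahead of it and the grasp point (between the pads) lies 54 mm ahead of it (env.tip_reach is the distance from the TCP to the fingertips, in m); z points along the fingers, y is the line along which they close (so a half turn about z gives the same grasp; the last joint's range is limited). The gripper opens to 85 mm and grips with 20 to 120 N. Pads are 22 mm wide; open, the fingers measure 114 mm over their backs; the gripper's body (76 mm by 85 mm) begins 54 mm behind the grasp point. The pads swing forward as they close: fully open they stand 13 mm farther back than shut.
Start: joints at [1.037, 0.313, 0.046, 1.304, 0, 1.431], TCP at [0.221, 0.531, 0.304] pointing down, gripper open.
Joint ranges: [-2.76, 2.76], [-0.86, 1.69], [-1.03, 1.26], [-2.2, 2.34], [-1.47, 1.5], [-3.14, 3.14]. Speed limits (rad/s): [2.57, 2.57, 3.14, 3.14, 3.14, 3.14].

INTERFACE

Orientations are given as a unit quaternion [w, x, y, z].
In Python, from workcell import status, optics, hand_in, env gives the robot as it stands.
- The arm moves only by the shell command python3 -m handwheel 'ROWS' [FORCE]. ROWS is a JSON object whose one key "deltas" holds a list of rows, each a list of 5 numbers: the opening, from -1 (shut) to 1 (fully open), then the shift along the tool's x, y, z in units of 40 mm (1.0 is 40 mm), then the turn about the tool's z in units of 10 degrees (1.0 is 10 degrees). In form: {"deltas": [[jaw, x, y, z, roll], ...]}. A call has 1 to 20 rows; each row shifts and turns the commanded pose from where the row before left it, along the tool's axes as they then stand; what a row does not reach is not made up. A row lasts 1/8 s, in which the tool goes at most 62.5 mm and 10.7 degrees, less where a joint would pass 70% of its speed; a pose out of reach is approached as far as the arm can. A call is refused whole if a number of a shift passes 1 or a number of a turn 1, either way. A call with a gripper value outside its range is refused whole. The fingers move at their own pace and stop on an object; FORCE is the grip in N (left out, the last holds). Time passes only in rows, so rows that do not move let the fingers close. It gives the time, the measured TCP pose, the force, the opening and the grip force at its end, in the units of the state.
- status.get_state(): the state, without advancing time (a new reading comes with each control period).
- optics.read_camera(name): name is "scene" or "side" or "wrist"; returns a dict with "frame" (384x512x3 uint8, red, green, blue), "depth" (384x512 float32, m along the optical axis (not along the pixel's ray), 0 where there is no reading), "vfov" (degrees; the focal length in pixels is half the picture's height over the tangent of half this angle, whatever the lens; pixels are square), "cx", "cy" (the principal point, pixels), "origin" and "attitude" of the camera in the world. Camera axes: x right, y down, z forward; pixel columns grow to the right and rows downward; lengths in m; the calibration is good to about 2 mm. A picture is of the moment at which its call begins.
- hand_in(): hands the job in; it is judged then, once.
The state is a dict: "clock": time; "joint_pos": joint angles; "qvel": joint speeds; "tau": joint torques, N m; "tcp_pos": TCP position; "orientation": TCP orientation; "wrist_force": force on the tool from outside, world axes, zero at the start; "ft_torque": the same for the moment, N m; "finger_gap": finger opening in m; "grip_force": force on a finger pad.
Only numpy, scipy, OpenCV 4.12 (cv2) and the standard library are available. Lean on these libraries where they do the work, as an engineer would, in place of code of your own. Each camera call takes 0.05 s, during which the arm holds its last target. There are 200 camera calls.

TASK

Hang the fittings caddy by its eye on the stand's peg: feed the eye over the peg so that it lifts the gravity flap, push it fully home against the collar and let it down on the peg, so that the flap drops shut behind the eye. Still holding the caddy, tug it straight back along the peg with about 8 N to make sure that the flap holds, then let go and leave it hanging there. Use a gentle hand, never more than 25 N on the stand, and leave the bottle, the film roll and the beaker where they stand.

Things in the scene. Friction and masses are not known exactly. Their poses are not given: they have to be found in the camera images.
- caddy: Fittings caddy of sheet metal, loose, about 0.23 kg: tray 110 (x) x 90 (y) x 35 mm high, 3 mm walls, a round filter box and nuts in it. Origin: centre of the tray's underside; z up. Its +x side is a 4 mm back plate (x = 55 to 59 mm; 90 mm wide up to z = 45 mm, then a 22 mm wide neck) that ends in the eye. A bar 8 mm thick runs along x at z = 72 mm from the neck to the front.
- caddy_eye (a point): Centre of the caddy's eye, at [57, 0, 105] mm in the caddy's frame: a flat ring, bore 16 mm, outside diameter 30 mm, 4 mm thick, bore axis along the caddy's x. The ring's top is 15 mm above this point. Hung on the peg, this point is 3 mm below the peg's axis.
- caddy_grip (a point): Centre of the black grip on the caddy's bar, at [-27, 0, 72] mm in the caddy's frame: a block 44 mm long (x), 14 mm wide (y; take it across this), 18 mm high (z). The tray walls end 37 mm below it.
- stand: Fixed stand: foot 130 (x = -70 to 60 mm) x 150 x 12 mm, upright 40 mm wide, 278 mm high at x = 18 to 38 mm; a carriage clamped on it bears the peg, level, 10 mm thick, along -x at y = 0. Origin on the worktop below the peg's root at the carriage plate's face. The peg's axis is 183 to 227 mm above the worktop: this height is NOT measured, find it by touch or sight. The carriage does not slip.
- below_peg_end (a point): Point on the foot's top (12 mm above the worktop) straight below the peg's free, flat end, at x = -55 mm, y = 0 in the stand's frame. The axes are those of the stand.
- below_home (a point): Point on the foot's top straight below the eye's centre when the eye is home, touching the black collar (22 mm diameter, ends at x = -14 mm) round the peg's root: x = -16 mm, y = 0 in the stand's frame. Behind the shut flap the eye's centre can move from x = -16 to about -23 mm. Two rubber bumpers, 13 mm proud of the plate's face, 75 mm below the peg's axis, bear the caddy's back plate.
- keeper (a joint): Angle of the free steel gravity flap (30 mm wide, 70 g), hinged 10 mm behind the plate, 13 mm above the peg axis. 0: shut, its nose (inner face at x = -26 mm) on the peg; grows when lifted, to 1.2. Its front ramp rises 33 deg from the peg's top at x = -29 mm to 18 mm above the axis at x = -50 mm: an eye pushed in lifts it to 0.2 with 2 to 5 N. Roof 14 mm above the axis.
- bottle: Bystander: amber bottle, 48 mm diameter, 89 mm high, loose, right of the stand (its -y side); origin at the centre of its underside.
- film: Bystander: white roll of sealing film, 57 mm diameter, 50 mm high, loose, right of the stand and in front of the bottle; origin at the centre of its underside.
- beaker: Bystander: low glass beaker, 66 mm diameter, 71 mm high, loose, left of the stand (its +y side); origin at the centre of its underside.

How it is judged:
By the outcome, as a careful person would: the job done as asked, in the order asked, and still so for the second after the job is handed in, with the robot touching nothing.
It also fails if it takes over 58 s, if anything falls off the work surface, if the arm or the gripper's body presses on something with over 40 N, if the wrist force passes 120 N, or if a joint passes its speed limit or range.

## Working session

There is one attempt and no reset: what is moved stays moved. The work goes in short steps, Python scripts to look and compute and a shell command to move; the robot and the scene stay as the last step left them, time stands still between calls to the robot, and variables do not carry over. Pictures are saved under pics/ and viewed, at most 10 in all, crops included, and the job is handed in when it is done.

```bash
mkdir -p pics; cat > h.py <<'E'
import numpy as np, cv2
from workcell import status, optics, env
from scipy.spatial.transform import Rotation as R
def rot(q):
    q=np.array(q,float)
    return q if q.shape==(3,3) else R.from_quat(q[[1,2,3,0]]).as_matrix()
def cam(n,save=None):
    c=optics.read_camera(n)
    if save: cv2.imwrite(f'pics/{save}.png',c['frame'][:,:,::-1])
    return c
def cloud(c):
    d=c['depth'];h,w=d.shape;f=h/2/np.tan(np.radians(c['vfov'])/2)
    v,u=np.mgrid[:h,:w]
    p=np.stack([(u-c['cx'])/f*d,(v-c['cy'])/f*d,d],-1)
    return p@rot(c['attitude']).T+np.array(c['origin'])
E
python3 - <<'E'
from h import *
s=status.get_state();print({k:np.round(v,3).tolist() for k,v in s.items()},env.tip_reach)
for n in('scene','side','wrist'):
    c=cam(n,n+'0');np.save(f'pics/{n}0.npy',cloud(c).astype('f4'));print(n,c['origin'],c['attitude'],c['vfov'],c['cx'],c['cy'])
E
python3 -c "
import cv2,numpy as np
a=[cv2.imread(f'pics/{n}0.png') for n in('scene','side')]
print(a[0].shape)"
```

```text
{'clock': 0.0, 'joint_pos': [1.037, 0.314, 0.045, 1.304, 0.0, 1.431], 'qvel': [-0.001, 0.001, 0.0, -0.001, -0.0, -0.001], 'tau': [0.0, -48.063, 29.853, 0.019, 0.0, 0.0], 'tcp_pos': [0.22, 0.531, 0.303], 'orientation': [-0.0, 0.196, 0.981, -0.001], 'wrist_force': [0.259, -0.059, 0.024], 'ft_torque': [0.02, -0.031, 0.06], 'grip_force': 0.0, 'finger_gap': 0.086} 0.0726
scene [ 0.16396001 -0.64746787  0.51781793] [-0.51328622  0.80552376 -0.25602809  0.14872239] 50.341508557169014 256.49624250123554 185.43419634762174
side [ 0.26441787 -0.75841356  0.86282217] [-0.40709478  0.89185163 -0.17555704  0.08974543] 47.77475641774872 253.33026490106096 193.73279097714675
wrist [0.15567242 0.55630701 0.37543886] [0.1131154  0.82406541 0.54999616 0.07500224] 66.13040240033811 254.55542210355932 185.9148698307999
(384, 512, 3)
```

View pics/scene0.png

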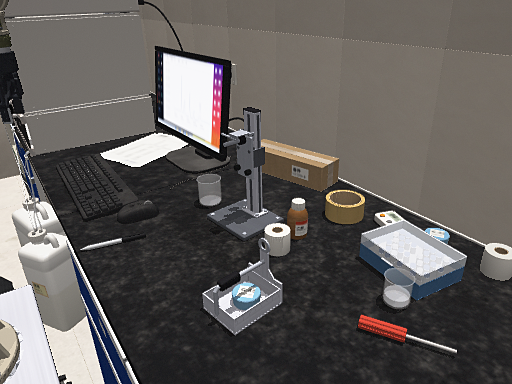

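View pics/side0.png

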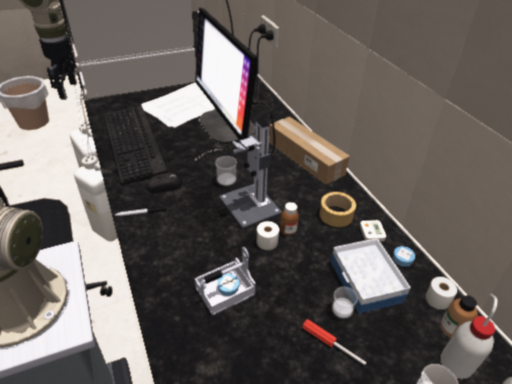

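The scene view shows the caddy at about (243,298), with its eye at (265,248) and black grip at (230,280). The stand is at (250,170), with its peg and flap pointing left at (232,140). The film is at (278,240), the bottle at (298,218) and the beaker at (208,190).

```bash
python3 - <<'E'
from h import *
a=cv2.imread('pics/scene0.png')
x=cv2.resize(a[100:245,190:310],None,fx=3.3,fy=4.0 if 0 else 3.3,interpolation=cv2.INTER_CUBIC)
y=cv2.resize(a[225:335,195:290],None,fx=4,fy=4,interpolation=cv2.INTER_CUBIC)
H=max(x.shape[0],y.shape[0]);o=np.zeros((H,x.shape[1]+y.shape[1],3),'u1')
o[:x.shape[0],:x.shape[1]]=x;o[:y.shape[0],x.shape[1]:]=y;cv2.imwrite('pics/crop1.png',o);print(o.shape)
P=np.load('pics/scene0.npy');S=np.load('pics/side0.npy')
for n,p in dict(grip=(280,230),eyetop=(240,265),filt=(292,246),stand_top=(112,253),peg=(140,235),footL=(221,240),film=(232,278),bottle=(203,298),beaker=(190,208)).items():
    print(n,P[p].round(3))
# dark grip mask & caddy top-view
def rep(Q,n,box):
    m=((Q>box[0])&(Q<box[1])).all(-1);q=Q[m];print(n,len(q),q.min(0).round(3),q.max(0).round(3));return q
c=P[292,246]
for n,Q in(('scene',P),('side',S)):
    q=rep(Q,'caddy '+n,(c-[.11,.11,.1],c+[.11,.11,.13]))
    q=q[q[:,2]>.008]
    print('rect',[np.round(t,3) for t in cv2.minAreaRect(q[:,:2].astype('f4'))])
    hi=q[q[:,2]>.085];print('eye',len(hi),hi.mean(0).round(4) if len(hi) else 0, hi[:,2].max() if len(hi) else 0)
    g=q[(q[:,2]>.075)&(q[:,2]<.085)];print('gripTop',len(g),g.mean(0).round(4) if len(g) else 0)
    if len(g)>4: print([np.round(t,3) for t in cv2.minAreaRect(g[:,:2].copy())])
E
```

```text
(478, 776, 3)
grip [ 0.433 -0.157  0.077]
eyetop [ 0.516 -0.144  0.118]
filt [ 0.472 -0.143  0.023]
stand_top [0.655 0.093 0.277]
peg [0.605 0.093 0.222]
footL [0.61  0.095 0.012]
film [ 0.631 -0.031  0.036]
bottle [ 0.69  -0.027  0.088]
beaker [0.597 0.23  0.048]
caddy scene 10182 [ 0.362 -0.253 -0.004] [ 0.582 -0.033  0.12 ]
rect [array([ 0.459, -0.148]), array([0.121, 0.093]), np.float64(7.927)]
eye 143 [ 0.5155 -0.1406  0.1024] 0.1199246
gripTop 249 [ 0.4537 -0.1502  0.0786]
[array([ 0.464, -0.149]), array([0.108, 0.021]), np.float64(9.938)]
caddy side 6789 [ 0.362 -0.253 -0.005] [ 0.582 -0.033  0.122]
rect [array([ 0.46 , -0.146]), array([0.12 , 0.095]), np.float64(8.49)]
eye 68 [ 0.5163 -0.1405  0.1051] 0.122092195
gripTop 190 [ 0.4551 -0.1488  0.0793]
[array([ 0.462, -0.148]), array([0.111, 0.022]), np.float64(10.698)]
```

View pics/crop1.png

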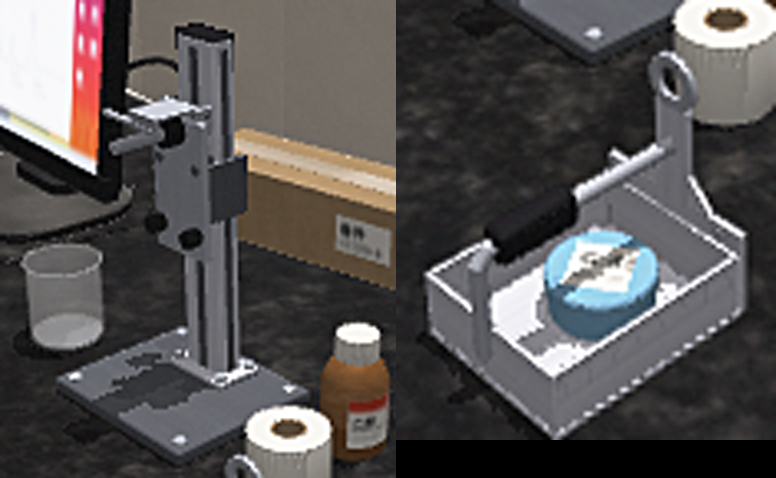

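The left crop shows the stand. The round peg ends at crop (112,148), which is scene (224,145). The light flap roof is above it, the collar is at crop (172,130) and the bumpers are at (155,225) and (190,238). The right crop shows the caddy upright, with the black grip at crop (530,222) and the ring at (672,82), facing away from the robot with a small yaw.

```bash
python3 - <<'E'
from h import *
for n in('scene','side'):
    P=np.load(f'pics/{n}0.npy')
    I=cv2.imread(f'pics/{n}0.png').astype(int)
    P=P.astype('f8')
    m=(P[...,0]>.5)&(P[...,0]<.75)&(P[...,1]>0)&(P[...,1]<.2)
    f=P[m&(P[...,2]>.008)&(P[...,2]<.018)]
    print(n,'foot',len(f),f.mean(0).round(4),[np.round(t,4) for t in cv2.minAreaRect(f[:,:2].astype('f4'))])
    u=P[m&(P[...,2]>.25)&(P[...,2]<.29)]
    print('uprtop',len(u),u.min(0).round(3),u.max(0).round(3))
    up=P[m&(P[...,2]>.03)&(P[...,2]<.275)]
    for z in np.arange(.13,.27,.01):
        s=up[abs(up[:,2]-z)<.005]
        if len(s): print(round(z,3),len(s),s[:,:2].min(0).round(3),s[:,:2].max(0).round(3), s[s[:,0].argmin()].round(3))
    # grip dark & caddy
    c=np.array([.46,-.148])
    g=(np.linalg.norm(P[...,:2]-c,axis=-1)<.07)&(P[...,2]>.066)&(P[...,2]<.09)&(I.max(-1)<60)
    q=P[g];print('grip',len(q),q.min(0).round(3),q.max(0).round(3),[np.round(t,4) for t in cv2.minAreaRect(q[:,:2].astype('f4'))])
    # eye plane: neck+plate
    e=P[(np.linalg.norm(P[...,:2]-[.515,-.14],axis=-1)<.03)&(P[...,2]>.088)]
    print('eye',e.min(0).round(3),e.max(0).round(3),e.mean(0).round(4))
    if n=='scene':
        for v in range(136,152):
            print(v,[(u,*(P[v,u]*1000).round(0).astype(int)) for u in range(222,242,3) if P[v,u,0]<.7 and P[v,u,0]>.5])
E
```

```text
scene foot 1426 [0.6228 0.101  0.0117] [array([0.6317, 0.1112]), array([0.1312, 0.1531]), np.float64(6.8297)]
uprtop 247 [0.652 0.091 0.25 ] [0.677 0.136 0.279]
0.13 75 [0.623 0.083] [0.675 0.136] [0.623 0.134 0.134]
0.14 123 [0.623 0.082] [0.675 0.14 ] [0.623 0.128 0.141]
0.15 109 [0.625 0.082] [0.684 0.14 ] [0.625 0.127 0.146]
0.16 110 [0.635 0.083] [0.681 0.141] [0.635 0.119 0.159]
0.17 110 [0.634 0.083] [0.682 0.136] [0.634 0.134 0.175]
0.18 110 [0.633 0.083] [0.683 0.136] [0.633 0.133 0.183]
0.19 119 [0.633 0.084] [0.683 0.14 ] [0.633 0.128 0.192]
0.2 80 [0.623 0.082] [0.676 0.12 ] [0.623 0.11  0.204]
0.21 124 [0.583 0.082] [0.676 0.11 ] [0.583 0.099 0.213]
0.22 144 [0.583 0.084] [0.675 0.122] [0.583 0.103 0.217]
0.23 209 [0.584 0.089] [0.676 0.133] [0.584 0.117 0.234]
0.24 79 [0.586 0.092] [0.678 0.133] [0.586 0.12  0.235]
0.25 75 [0.653 0.093] [0.677 0.13 ] [0.653 0.128 0.246]
0.26 71 [0.654 0.092] [0.677 0.136] [0.654 0.116 0.258]
0.27 76 [0.653 0.091] [0.677 0.134] [0.653 0.131 0.271]
grip 246 [ 0.411 -0.161  0.066] [ 0.454 -0.143  0.082] [array([ 0.4328, -0.1522]), array([0
[... 4686 characters left out ...]
9 [0.635 0.083] [0.682 0.128] [0.635 0.128 0.188]
0.2 51 [0.624 0.083] [0.679 0.115] [0.624 0.115 0.205]
0.21 73 [0.584 0.084] [0.678 0.128] [0.584 0.104 0.213]
0.22 113 [0.583 0.083] [0.677 0.134] [0.583 0.109 0.216]
0.23 211 [0.59 0.09] [0.676 0.135] [0.59  0.098 0.231]
0.24 63 [0.586 0.091] [0.676 0.135] [0.586 0.116 0.236]
0.25 46 [0.653 0.094] [0.676 0.135] [0.653 0.125 0.248]
0.26 43 [0.654 0.094] [0.675 0.132] [0.654 0.115 0.26 ]
0.27 46 [0.654 0.093] [0.678 0.134] [0.654 0.127 0.268]
grip 104 [ 0.414 -0.159  0.071] [ 0.452 -0.146  0.084] [array([ 0.4328, -0.1525]), array([0.0378, 0.012 ]), np.float64(8.2513)]
eye [ 0.513 -0.153  0.089] [ 0.521 -0.128  0.122] [ 0.5163 -0.1402  0.1059]
```

Both views agree: the caddy's yaw is about 8.2° with the grip at (.433,-.152), and the stand's yaw is about 7.1° with its origin near (.637,.112). The peg's axis is at z of about .214. The sizes match the ones given: foot 131 x 153 mm, and 84 mm from grip to eye. I'm starting the approach.

```bash
python3 -m handwheel '{"deltas": [[1,0,0,0,-0.77],[1,0,0,0,-0.77],[1,0,0,0,-0.77],[1,0,0,0,-0.77],[1,-0.53,-0.8,0,0],[1,-0.53,-0.8,0,0],[1,-0.53,-0.8,0,0],[1,-0.53,-0.8,0,0],[1,-0.53,-0.8,0,0],[1,0,-0.9,0,0],[1,0,-0.9,0,0],[1,0,-0.9,0,0],[1,0,-0.9,0,0],[1,0,-0.9,0,0],[1,0,-0.9,0,0],[1,0,-0.9,0,0],[1,0,-0.9,0,0],[1,0,-0.9,0,0],[1,0,-0.9,0,0],[1,0,-0.9,0,0]]}' 40
cat > rel.py <<'E'
from h import *
import sys
def go(t,tz):
    s=status.get_state();M=rot(s['orientation']);d=np.array([*t,tz])-s['tcp_pos']
    print('tcp',np.round(s['tcp_pos'],4),'xt',M[:,0].round(4),'yaw',np.degrees(np.arctan2(-M[1,0],-M[0,0])).round(2),'units',(M.T@d/.04).round(3),'F',np.round(s['wrist_force'],2),'t',s['clock'])
if __name__=='__main__': go([float(sys.argv[1]),float(sys.argv[2])],float(sys.argv[3]))
E
python3 rel.py .4268 -.1533 .126
```

```text
clock: 2.65
tcp_pos: [0.4051, -0.0052, 0.3038]
orientation: [-0.0, -0.072, 0.997, 0.0]
wrist_force: [1.0, 0.5, 0.3]
finger_gap: 0.0855
grip_force: 0.0
tcp [ 0.4051 -0.0052  0.3038] xt [-9.897e-01 -1.432e-01  1.000e-04] yaw 8.23 units [-0.008 -3.743  4.443] F [1.   0.5  0.28] t 2.65
```

```bash
python3 -m handwheel '{"deltas": [[1,0,-0.75,0,0],[1,0,-0.75,0,0],[1,0,-0.75,0,0],[1,0,-0.75,0,0],[1,0,-0.74,0,0],[1,0,0,0.7,0],[1,0,0,0.7,0],[1,0,0,0.6,0],[1,0,0,0,0]]}'
python3 rel.py .4268 -.1533 .126
python3 - <<'E'
from h import *
c=cam('wrist','w1');P=cloud(c).astype(float);I=c['frame'].astype(int)
m=(P[...,2]>.06)&(P[...,2]<.09)&(I.max(-1)<60)&(abs(P[...,0]-.433)<.05)&(abs(P[...,1]+.152)<.03)
q=P[m];print(len(q),q.min(0).round(3),q.max(0).round(3),[np.round(t,4) for t in cv2.minAreaRect(q[:,:2].astype('f4'))])
e=P[(abs(P[...,0]-.515)<.02)&(abs(P[...,1]+.14)<.03)&(P[...,2]>.1)]
if len(e): print('eye',len(e),e.min(0).round(3),e.max(0).round(3),e.mean(0).round(4))
E
```

```text
clock: 3.78
tcp_pos: [0.4253, -0.1514, 0.2222]
orientation: [-0.002, -0.072, 0.997, 0.001]
wrist_force: [-0.6, 0.1, 0.1]
finger_gap: 0.0851
grip_force: 0.0
tcp [ 0.4253 -0.1514  0.2222] xt [-0.9897 -0.1432  0.0035] yaw 8.23 units [-0.038 -0.059  2.404] F [-0.63  0.07  0.15] t 3.775
269 [ 0.409 -0.159  0.078] [ 0.448 -0.143  0.085] [array([ 0.4285, -0.1508]), array([0.039 , 0.0114]), np.float64(7.829)]
eye 159 [ 0.509 -0.153  0.1  ] [ 0.515 -0.125  0.108] [ 0.512  -0.1389  0.1029]
```

View pics/w1.png

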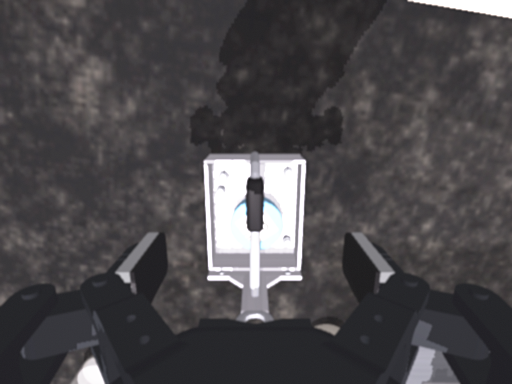

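The wrist view shows the caddy centred below the hand, with the black grip at (255,203), the bar upright along the columns and both fingers clear of the tray. I'm lowering the hand and closing.

```bash
python3 -m handwheel '{"deltas": [[1,0,-0.03,0.5,0],[1,0,0,0.5,0],[1,0,0,0.5,0],[1,0,0,0.5,0],[1,0,0,0.4,0],[1,0,0,0,0],[-1,0,0,0,0],[-1,0,0,0,0],[-1,0,0,0,0],[-1,0,0,0,0],[-1,0,0,0,0],[-1,0,0,0,0],[-1,0,0,0,0],[-1,0,0,0,0]]}' 60
python3 rel.py .4268 -.1533 .126
```

```text
clock: 5.58
tcp_pos: [0.4268, -0.1531, 0.1281]
orientation: [0.0, -0.072, 0.997, 0.0]
wrist_force: [-1.2, 2.4, 5.3]
finger_gap: 0.0131
grip_force: 61.2
tcp [ 0.4268 -0.1531  0.1281] xt [-9.897e-01 -1.434e-01 -3.000e-04] yaw 8.24 units [ 0.001 -0.004  0.053] F [-1.21  2.44  5.26] t 5.575
```

```bash
python3 -m handwheel '{"deltas": [[-1,0,0,-0.3,0],[-1,0,0,-0.5,0],[-1,0,0,-0.5,0],[-1,0,0,-0.5,0],[-1,0,0,-0.5,0],[-1,0,0,-0.35,0],[-1,0,0,0,0.11],[-1,0,0.5,0,0],[-1,0,0.8,0,0],[-1,0,0.8,0,0],[-1,0,0.8,0,0],[-1,0,0.8,0,0],[-1,0,0.8,0,0],[-1,0,0.8,0,0],[-1,0,0.4,0,0],[-1,0,0,0,0],[-1,0,0,0,0]]}'
python3 rel.py .4485 .0885 .234
python3 - <<'E'
from h import *
s=status.get_state();t=np.array(s['tcp_pos']);M=rot(s['orientation'])
a=[]
for n in('scene','side'):
    c=cam(n,n+'2');P=cloud(c).astype(float);np.save(f'pics/{n}2.npy',P.astype('f4'))
    I=c['frame'].astype(int)
    e0=t-M[:,0]*.090
    for zlo in(-.01,):
        m=(np.linalg.norm(P[...,:2]-e0[:2],axis=-1)<.025)&(P[...,2]>e0[2]-.04)
        q=P[m];L=(q-t)@M
        print(n,len(q),'eye z range',q[:,2].min().round(4),np.percentile(q[:,2],[98,100]).round(4),'in tool',L.mean(0).round(4),L.min(0).round(4),L.max(0).round(4))
    I=c['frame'][:,:,::-1]
    if n=='scene': a=I[90:310,130:330]; cv2.imwrite('pics/s2crop.png',cv2.resize(a,None,fx=2.7,fy=2.7,interpolation=cv2.INTER_CUBIC))
E
```

```text
clock: 7.7
tcp_pos: [0.3979, 0.073, 0.2334]
orientation: [-0.001, -0.062, 0.998, -0.0]
wrist_force: [-0.9, -0.1, -3.3]
finger_gap: 0.0131
grip_force: 60.2
tcp [0.3979 0.073  0.2334] xt [-0.9922 -0.1247  0.0011] yaw 7.16 units [-1.303  0.226 -0.017] F [-0.91 -0.11 -3.3 ] t 7.7
scene 89 eye z range 0.1935 [0.2229 0.2241] in tool [-0.0899 -0.0028  0.0251] [-0.0931 -0.0157  0.0092] [-0.0876  0.0148  0.0398]
side 50 eye z range 0.1948 [0.2273 0.2273] in tool [-0.0906 -0.0041  0.0215] [-0.0937 -0.0167  0.006 ] [-0.0888  0.0115  0.0384]
```

View pics/s2crop.png

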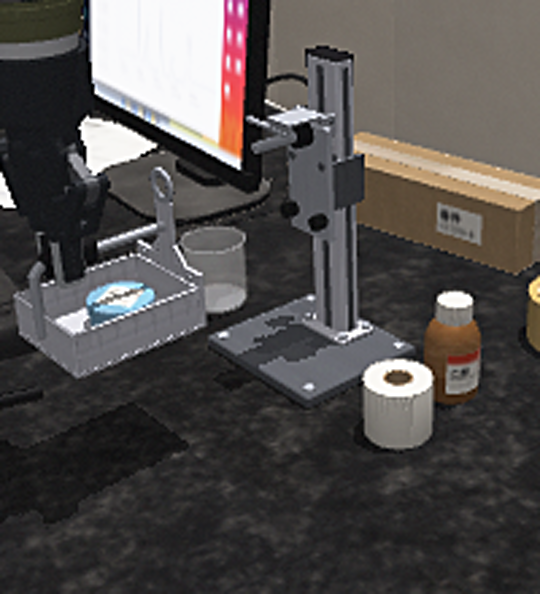

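The crop shows the caddy held level, with its ring at crop (162,186). The peg tip is at crop (253,147) with nothing between them. I'm moving to just short of the peg end.

```bash
python3 -m handwheel '{"deltas": [[-1,0,0.22,-0.1,0],[-1,-0.45,0,0,0],[-1,-0.5,0,0,0],[-1,-0.5,0,0,0],[-1,-0.35,0,0,0],[-1,-0.15,0,0,0],[-1,0,0,0,0],[-1,0,0,0,0]]}'
python3 rel.py .4743 .0915 .2374
python3 - <<'E'
from h import *
ims=[]
s=status.get_state();t=np.array(s['tcp_pos']);M=rot(s['orientation'])
for n in('scene','side'):
    c=cam(n,n+'3');P=cloud(c).astype(float)
    L=(P-t)@M   # tool coords: -x forward, y left, z down
    ring=(L[...,0]<-.08)&(L[...,0]>-.101)&(abs(L[...,1])<.025)&(L[...,2]<.035)&(L[...,2]>-.005)
    q=L[ring];print(n,'ring',len(q),q.min(0).round(4),q.max(0).round(4))
    f=384/2/np.tan(np.radians(c['vfov'])/2)
    peg=(L[...,0]<-.104)&(L[...,0]>-.135)&(abs(L[...,1])<.02)&(L[...,2]<.04)&(L[...,2]>-.02)
    v,u=np.nonzero(peg)
    for uu in range(u.min(),min(u.max()+1,u.min()+14)):
        vv=v[u==uu]; print(uu,vv.min() if len(vv) else '', [tuple((L[k,uu]*1000).round(0).astype(int).tolist()) for k in vv])
    vr,ur=np.nonzero(ring);print('ring px',ur.min(),ur.max(),vr.min(),vr.max())
    a=c['frame'][vr.min()-25:vr.min()+45,ur.min()-20:ur.min()+60,::-1];ims.append(cv2.resize(a,None,fx=5,fy=5,interpolation=cv2.INTER_CUBIC))
cv2.imwrite('pics/c3.png',np.hstack(ims))
E
```

```text
clock: 8.8
tcp_pos: [0.4742, 0.0913, 0.2378]
orientation: [-0.0, -0.062, 0.998, 0.0]
wrist_force: [-0.5, 0.9, -3.3]
finger_gap: 0.0125
grip_force: 60.2
tcp [0.4742 0.0913 0.2378] xt [-9.923e-01 -1.242e-01  7.000e-04] yaw 7.13 units [-0.003  0.004  0.01 ] F [-0.49  0.88 -3.27] t 8.8
scene ring 70 [-0.0923 -0.0176  0.0088] [-0.0878  0.013   0.034 ]
221 133 [(-116, 16, 3), (-113, 12, 4)]
222 133 [(-114, 10, 1), (-112, 7, 3), (-112, 8, 5)]
223 133 [(-117, 11, 2), (-112, 4, 2), (-113, 5, 5), (-110, 3, 22), (-109, 2, 24), (-111, 5, 28)]
224 134 [(-115, 4, 3), (-113, 2, 4), (-108, -3, 20), (-111, 1, 24), (-110, 0, 26), (-110, 0, 29)]
225 134 [(-114, -1, 1), (-113, -2, 3), (-113, -2, 5), (-115, 1, 21), (-111, -3, 21), (-110, -4, 23), (-110, -5, 25), (-110, -4, 27)]
226 135 [(-115, -3, 3), (-112, -7, 4), (-115, -2, 20), (-116, -1, 23), (-114, -3, 24), (-112, -5, 25), (-113, -3, 28)]
227 135 [(-115, -7, 2), (-114, -8, 4), (-114, -7, 7), (-118, -1, 21), (-116, -3, 22), (-116, -4, 24), (-114, -6, 26)]
228 135 [(-116, -9, 2), (-114, -11, 3), (-114, -11, 6), (-123, 1, 20), (-118, -4, 20), (-118, -
[... 1531 characters left out ...]
2, 0, 17), (-122, -1, 19), (-121, -3, 20), (-120, -4, 23)]
239 143 [(-133, 15, 14), (-128, 6, 10), (-125, 0, 8), (-122, -7, 6), (-118, -14, 4), (-127, 4, 21), (-124, -2, 20), (-124, -3, 22), (-123, -5, 23)]
240 144 [(-133, 8, 12), (-129, 2, 11), (-125, -6, 8), (-121, -13, 6), (-121, -13, 9), (-127, -3, 20), (-126, -4, 22), (-126, -3, 25)]
241 145 [(-135, 6, 15), (-129, -4, 10), (-125, -11, 8), (-123, -15, 8), (-130, -2, 21), (-131, -1, 25)]
242 146 [(-134, 0, 14), (-129, -10, 10), (-126, -15, 9), (-131, -5, 19), (-134, -1, 26)]
243 147 [(-134, -6, 14), (-130, -13, 11), (-129, -15, 12), (-134, -6, 23)]
244 148 [(-133, -12, 13), (-133, -13, 15)]
245 146 [(-135, -15, 5)]
ring px 225 230 148 159
```

View pics/c3.png

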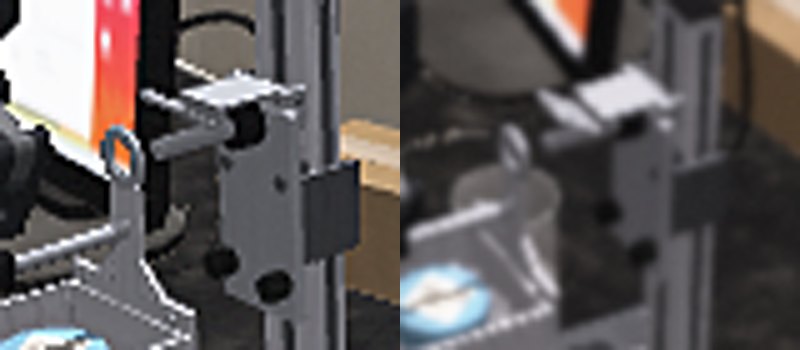

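The left half (scene view) shows the ring at (122,150) with the peg tip at (158,150). The right half (side view) shows the ring at (513,150) and the peg tip at (548,145). The point clouds put the peg within about 1 mm vertically and about 1.5 mm left of the ring's axis. I'm correcting for that and entering slowly.

```bash
python3 -m handwheel '{"deltas": [[-1,0,0.035,0.015,0],[-1,-0.1,0,0,0],[-1,-0.1,0,0,0],[-1,-0.1,0,0,0],[-1,-0.07,0,0,0],[-1,-0.05,0,0,0],[-1,-0.05,0,0,0],[-1,0,0,0,0]]}'
python3 rel.py .4743 .0915 .2374;  python3 -m handwheel '{"deltas": [[-1,-0.05,0,0,0],[-1,-0.05,0,0,0],[-1,0,0,0,0]]}'
python3 rel.py .4743 .0915 .2374
```

```text
clock: 9.9
tcp_pos: [0.4934, 0.0951, 0.2373]
orientation: [0.0, -0.062, 0.998, 0.0]
wrist_force: [-0.7, -0.2, -2.7]
finger_gap: 0.0128
grip_force: 60.2
tcp [0.4934 0.0951 0.2373] xt [-9.923e-01 -1.242e-01 -1.000e-04] yaw 7.14 units [ 0.485 -0.03  -0.003] F [-0.68 -0.24 -2.66] t 9.9
clock: 10.28
tcp_pos: [0.4974, 0.0956, 0.2373]
orientation: [0.0, -0.062, 0.998, 0.0]
wrist_force: [0.8, -0.7, -2.3]
finger_gap: 0.0127
grip_force: 60.2
tcp [0.4974 0.0956 0.2373] xt [-9.923e-01 -1.242e-01 -2.000e-04] yaw 7.14 units [ 0.587 -0.03  -0.002] F [ 0.78 -0.69 -2.31] t 10.275
```

```bash
python3 -m handwheel '{"deltas": [[-1,-0.08,0,0,0],[-1,0,0,0,0],[-1,0,0,0,0]]}' |grep -E 'force|pos'; python3 rel.py .4743 .0915 .2374
for k in 1; do python3 -m handwheel '{"deltas": [[-1,0,0,0.03,0],[-1,0,0,0,0]]}'|grep -E 'wrist|pos'; python3 -m handwheel '{"deltas": [[-1,0,0,0.03,0],[-1,0,0,0,0]]}'|grep -E 'wrist|pos'; python3 -m handwheel '{"deltas": [[-1,0,0,0.02,0],[-1,0,0,0,0]]}'|grep -E 'wrist|pos'; done
```

```text
tcp_pos: [0.5004, 0.096, 0.2373]
wrist_force: [0.7, 0.7, -3.0]
grip_force: 60.2
tcp [0.5004 0.096  0.2373] xt [-0.9922 -0.1243  0.    ] yaw 7.14 units [ 0.662 -0.03  -0.003] F [ 0.73  0.72 -2.98] t 10.65
tcp_pos: [0.5003, 0.096, 0.236]
wrist_force: [-0.4, -0.6, -2.4]
tcp_pos: [0.5003, 0.096, 0.2348]
wrist_force: [-0.7, -0.7, -2.9]
tcp_pos: [0.5004, 0.096, 0.2341]
wrist_force: [0.5, -0.3, -2.6]
```

```bash
for k in 1; do python3 -m handwheel '{"deltas": [[-1,0,0,0.025,0],[-1,0,0,0,0]]}'|grep -E 'wrist|pos'; python3 -m handwheel '{"deltas": [[-1,0,0,0.025,0],[-1,0,0,0,0]]}'|grep -E 'wrist|pos'; done
python3 - <<'E'
from h import *
ims=[]
for n,(u,v) in(('scene',(215,135)),('side',(230,145))):
    c=cam(n,n+'4');ims.append(cv2.resize(c['frame'][v-30:v+30,u-20:u+40,::-1],None,fx=6.5,fy=6.5,interpolation=cv2.INTER_CUBIC))
cv2.imwrite('pics/c4.png',np.hstack(ims))
E
```

```text
tcp_pos: [0.5005, 0.096, 0.2332]
wrist_force: [0.1, -0.4, -1.7]
tcp_pos: [0.5008, 0.096, 0.2325]
wrist_force: [1.0, -0.2, 0.2]
```

View pics/c4.png

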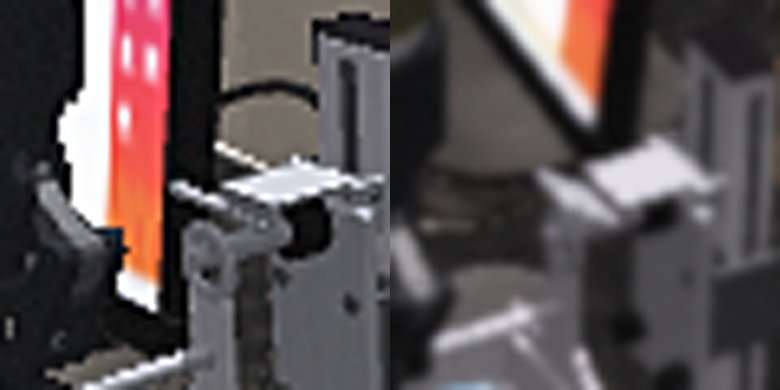

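In the left half the ring is at (207,255) with the peg running through it to the collar at (300,230), and the ramp is still above it. The load transferred at a TCP z of about .2335, so the peg's axis is at about .213, which agrees with the vision estimate. I'm raising about 3.5 mm to centre the eye and pushing in.

```bash
python3 -m handwheel '{"deltas": [[-1,0,0,-0.05,0],[-1,0,0,-0.045,0],[-1,-0.05,0,0,0],[-1,-0.05,0,0,0],[-1,-0.05,0,0,0],[-1,0,0,0,0]]}'|grep -E 'wrist|pos'
python3 -m handwheel '{"deltas": [[-1,-0.05,0,0,0],[-1,-0.05,0,0,0],[-1,0,0,0,0]]}'|grep -E 'wrist|pos'
python3 -m handwheel '{"deltas": [[-1,-0.05,0,0,0],[-1,-0.05,0,0,0],[-1,0,0,0,0]]}'|grep -E 'wrist|pos'
python3 -m handwheel '{"deltas": [[-1,-0.05,0,0,0],[-1,-0.05,0,0,0],[-1,0,0,0,0]]}'|grep -E 'wrist|pos'
python3 rel.py .5 .096 .236
```

```text
tcp_pos: [0.5063, 0.0967, 0.2356]
wrist_force: [-0.8, -0.2, -3.6]
tcp_pos: [0.5105, 0.0973, 0.2359]
wrist_force: [-0.6, -0.6, -3.3]
tcp_pos: [0.5144, 0.0977, 0.2359]
wrist_force: [-1.8, -1.0, -2.9]
tcp_pos: [0.5191, 0.0982, 0.2361]
wrist_force: [-0.2, 0.0, -3.2]
tcp [0.5191 0.0982 0.2361] xt [-0.9923 -0.1242 -0.0016] yaw 7.14 units [0.48  0.004 0.003] F [-0.21  0.02 -3.23] t 13.875
```

```bash
for i in 1; do python3 -m handwheel '{"deltas": [[-1,-0.05,0,0,0],[-1,-0.05,0,0,0],[-1,0,0,0,0]]}'|grep -E 'wrist|pos'
python3 -m handwheel '{"deltas": [[-1,-0.05,0,0,0],[-1,-0.05,0,0,0],[-1,0,0,0,0]]}'|grep -E 'wrist|pos'
python3 -m handwheel '{"deltas": [[-1,-0.05,0,0,0],[-1,0,0,0,0]]}'|grep -E 'wrist|pos'
python3 -m handwheel '{"deltas": [[-1,-0.04,0,0,0],[-1,0,0,0,0]]}'|grep -E 'wrist|pos'; done
python3 rel.py .5 .096 .236
```

```text
tcp_pos: [0.5226, 0.0987, 0.2359]
wrist_force: [-0.4, 0.1, -2.6]
tcp_pos: [0.5265, 0.0992, 0.236]
wrist_force: [0.2, 0.8, -3.3]
tcp_pos: [0.5284, 0.0995, 0.2359]
wrist_force: [-0.0, 0.1, -3.5]
tcp_pos: [0.5299, 0.0997, 0.2359]
wrist_force: [0.4, 0.2, -2.1]
tcp [0.5299 0.0997 0.2359] xt [-9.922e-01 -1.243e-01 -2.000e-04] yaw 7.14 units [ 0.753  0.002 -0.002] F [ 0.38  0.15 -2.05] t 15.125
```

```bash
for i in 1; do python3 -m handwheel '{"deltas": [[-1,-0.03,0,0,0],[-1,0,0,0,0]]}'|grep -E 'wrist|pos'
python3 -m handwheel '{"deltas": [[-1,-0.03,0,0,0],[-1,0,0,0,0]]}'|grep -E 'wrist|pos'
python3 -m handwheel '{"deltas": [[-1,-0.03,0,0,0],[-1,0,0,0,0]]}'|grep -E 'wrist|pos'; done
python3 rel.py .5 .096 .236
```

```text
tcp_pos: [0.5311, 0.0998, 0.2359]
wrist_force: [0.4, 0.5, -1.7]
tcp_pos: [0.5317, 0.0999, 0.2357]
wrist_force: [-2.9, -0.8, -2.5]
tcp_pos: [0.5319, 0.1, 0.2354]
wrist_force: [-6.4, -0.3, -0.6]
tcp [0.5319 0.1    0.2354] xt [-0.9923 -0.1242  0.0034] yaw 7.13 units [ 0.805  0.    -0.012] F [-6.41 -0.35 -0.64] t 15.875
```

Contact at the expected depth, with about 6 N on the collar. I'm letting it down on the peg now.

```bash
for i in 1; do python3 -m handwheel '{"deltas": [[-1,0,0,0.03,0],[-1,0,0,0.03,0],[-1,0,0,0,0]]}'|grep -E 'wrist|pos'
python3 -m handwheel '{"deltas": [[-1,0.01,0,0.03,0],[-1,0,0,0,0]]}'|grep -E 'wrist|pos'
python3 -m handwheel '{"deltas": [[-1,0.01,0,0.02,0],[-1,0,0,0,0]]}'|grep -E 'wrist|pos'; done
python3 rel.py .5 .096 .236
python3 - <<'E'
from h import *
ims=[]
for n,(u,v) in(('scene',(225,130)),('side',(240,140))):
    c=cam(n,n+'5');ims.append(cv2.resize(c['frame'][v-30:v+30,u-30:u+30,::-1],None,fx=6.5,fy=6.5,interpolation=cv2.INTER_CUBIC))
    P=cloud(c).astype(float);a=np.radians(7.13);u_=np.array([np.cos(a),np.sin(a)]);w=np.array([-u_[1],u_[0]])
    d=P[...,:2]-[.637,.1115];X=d@u_;Y=d@w
    m=(X<-.02)&(X>-.055)&(abs(Y)<.02)&(P[...,2]>.222)&(P[...,2]<.26)
    for lo in range(-55,-15,5):
        k=m&(X*1000>=lo)&(X*1000<lo+5)
        if k.any(): print(n,lo,(P[k][:,2].min()*1000).round(1),(P[k][:,2].max()*1000).round(1),k.sum())
cv2.imwrite('pics/c5.png',np.hstack(ims))
E
```

```text
tcp_pos: [0.5321, 0.1, 0.2337]
wrist_force: [-7.0, -0.1, 1.5]
tcp_pos: [0.5321, 0.1, 0.2325]
wrist_force: [-6.5, -1.3, 0.5]
tcp_pos: [0.5321, 0.1, 0.2321]
wrist_force: [-5.7, -0.4, 1.7]
tcp [0.5321 0.1    0.2321] xt [-9.923e-01 -1.242e-01  3.000e-04] yaw 7.14 units [ 0.808  0.001 -0.098] F [-5.7  -0.44  1.75] t 16.75
scene -55 231.6 236.4 13
scene -50 229.5 235.9 13
scene -45 225.4 225.4 1
scene -40 222.9 227.7 4
scene -35 223.8 230.3 3
scene -30 222.2 230.7 33
scene -25 229.2 230.7 10
side -55 236.7 237.0 2
side -50 233.0 238.5 15
side -45 227.4 234.2 6
side -40 225.5 230.4 8
side -35 222.1 226.8 11
side -30 222.0 233.3 28
side -25 228.6 233.3 14
```

View pics/c5.png

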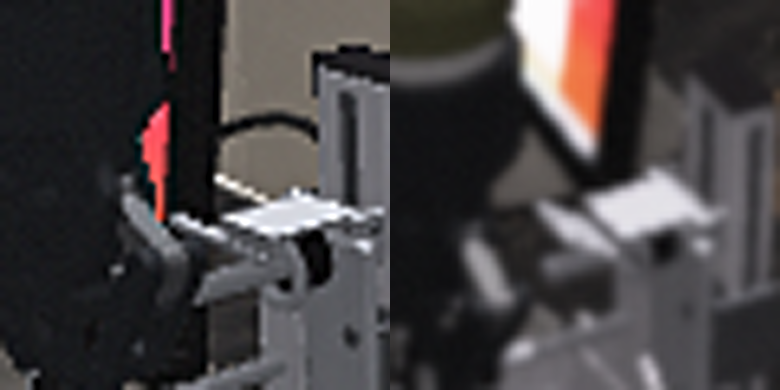

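In the left half the ring is at the collar (295,265), behind the flap's nose. The roof at (285,212) is back at its shut height of about .230 m, as in the earlier picture. Next is the tug.

```bash
for i in 1; do python3 -m handwheel '{"deltas": [[-1,0.03,0,-0.01,0],[-1,0.04,0,-0.01,0],[-1,0.04,0,0,0],[-1,0,0,0,0]]}'|grep -E 'wrist|pos'
python3 -m handwheel '{"deltas": [[-1,0.04,0,0,0],[-1,0.04,0,0,0],[-1,0,0,0,0]]}'|grep -E 'wrist|pos'
python3 -m handwheel '{"deltas": [[-1,0.03,0,0,0],[-1,0,0,0,0]]}'|grep -E 'wrist|pos'; done
python3 rel.py .5 .096 .236
```

```text
tcp_pos: [0.5288, 0.0995, 0.2327]
wrist_force: [2.8, 0.9, 0.4]
tcp_pos: [0.5251, 0.0991, 0.2325]
wrist_force: [1.5, 1.3, 0.3]
tcp_pos: [0.5244, 0.099, 0.2326]
wrist_force: [3.7, 0.9, 1.3]
tcp [0.5244 0.099  0.2326] xt [-0.9922 -0.1243 -0.0015] yaw 7.14 units [ 0.614  0.002 -0.085] F [3.68 0.94 1.33] t 17.975
```

```bash
for i in 1; do python3 -m handwheel '{"deltas": [[-1,0.02,0,0,0],[-1,0,0,0,0]]}'|grep -E 'wrist|pos'
python3 -m handwheel '{"deltas": [[-1,0.02,0,0,0],[-1,0,0,0,0],[-1,0,0,0,0]]}'|grep -E 'wrist|pos'; done
```

```text
tcp_pos: [0.5242, 0.0989, 0.2328]
wrist_force: [5.5, 0.6, 0.9]
tcp_pos: [0.524, 0.0989, 0.2329]
wrist_force: [7.8, 0.8, 1.1]
```

```bash
python3 -m handwheel '{"deltas": [[-1,0.006,0,0,0],[-1,0,0,0,0],[-1,0,0,0,0],[-1,0,0,0,0]]}'|grep -E 'wrist|pos'
python3 -m handwheel '{"deltas": [[-1,-0.03,0,0,0],[-1,-0.03,0,0,0],[-1,-0.03,0,0,0],[-1,-0.03,0,0,0],[-1,-0.02,0,0,0],[-1,0,0,0,0]]}'|grep -E 'wrist|pos'; python3 rel.py .5 .096 .236
```

```text
tcp_pos: [0.5239, 0.0988, 0.233]
wrist_force: [8.2, 1.5, 1.1]
tcp_pos: [0.5269, 0.0994, 0.232]
wrist_force: [-3.6, 0.0, 2.6]
tcp [0.5269 0.0994 0.232 ] xt [-0.9922 -0.1243  0.0015] yaw 7.14 units [ 0.678 -0.    -0.1  ] F [-3.58  0.03  2.61] t 19.85
```

The flap held at 8 N. I'm easing the caddy back home, unloading the pads vertically and letting go.

```bash
python3 -m handwheel '{"deltas": [[-1,0,0,-0.02,0],[-1,-0.04,0,-0.005,0],[-1,-0.04,0,0,0],[-1,-0.02,0,0,0],[-1,0,0,0,0]]}'|grep -E 'wrist|pos'; python3 rel.py .5 .096 .236
```

```text
tcp_pos: [0.5316, 0.0999, 0.2331]
wrist_force: [-0.8, 0.5, -1.6]
tcp [0.5316 0.0999 0.2331] xt [-9.923e-01 -1.242e-01  3.000e-04] yaw 7.14 units [ 0.795  0.002 -0.073] F [-0.8   0.54 -1.6 ] t 20.475
```

```bash
python3 -m handwheel '{"deltas": [[-0.65,0,0,0,0],[-0.6,0,0,0,0],[-0.5,0,0,0,0],[-0.4,0,0,0,0],[-0.2,0,0,0,0],[0,0,0,0,0],[0.2,0,0,0,0],[0.3,0,0,0,0],[0.3,0,0,0,0],[0.3,0,0,0,0]]}'; python3 - <<'E'
from h import *
c=cam('scene','s6');cv2.imwrite('pics/c6.png',cv2.resize(c['frame'][90:290,150:330,::-1],None,fx=2.9,fy=2.9,interpolation=cv2.INTER_CUBIC))
E
```

```text
clock: 21.72
tcp_pos: [0.5316, 0.0999, 0.2333]
orientation: [0.0, -0.062, 0.998, 0.0]
wrist_force: [-0.1, -0.4, -0.2]
finger_gap: 0.0559
grip_force: 0.0
```

View pics/c6.png

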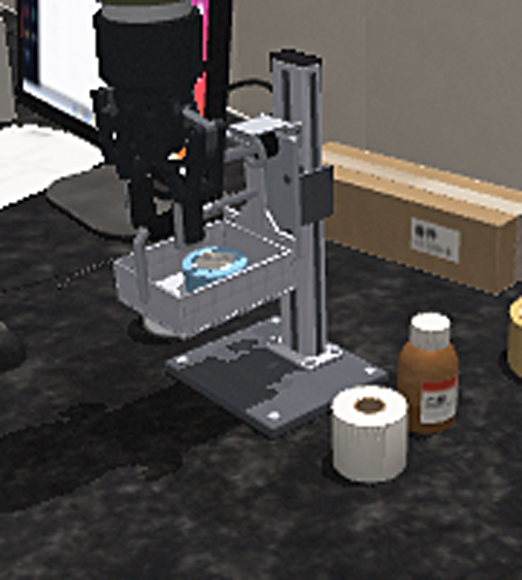

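The caddy hangs level on the peg, with the ring at (262,150) under the flap and both open fingers clear of the grip. The film and bottle are in place. I'm backing up and away.

```bash
python3 -m handwheel '{"deltas": [[0.3,0,0,-0.2,0],[0.3,0,0,-0.3,0],[0.3,0,0,-0.4,0],[0.3,0,0,-0.4,0],[0.3,0,0,-0.4,0],[0.3,0.5,0,0,0],[0.3,0.8,0,0,0],[0.3,0.8,0,0,0],[0.3,0.6,0,0,0],[0.3,0,0,0,0],[0.3,0,0,0,0],[0.3,0,0,0,0]]}'; python3 - <<'E'
from h import *
c=cam('scene','s7');cv2.imwrite('pics/c7.png',cv2.resize(c['frame'][90:290,150:330,::-1],None,fx=2.9,fy=2.9,interpolation=cv2.INTER_CUBIC))
P=cloud(c);print([P[p].round(3).tolist() for p in((232,278),(203,298),(190,208))])
E
```

```text
clock: 23.28
tcp_pos: [0.4253, 0.0865, 0.3015]
orientation: [0.0, -0.062, 0.998, 0.0]
wrist_force: [1.1, -0.0, 0.6]
finger_gap: 0.0554
grip_force: 0.0
[[0.631, -0.03, 0.036], [0.688, -0.029, 0.09], [0.517, 0.069, 0.134]]
```

View pics/c7.png

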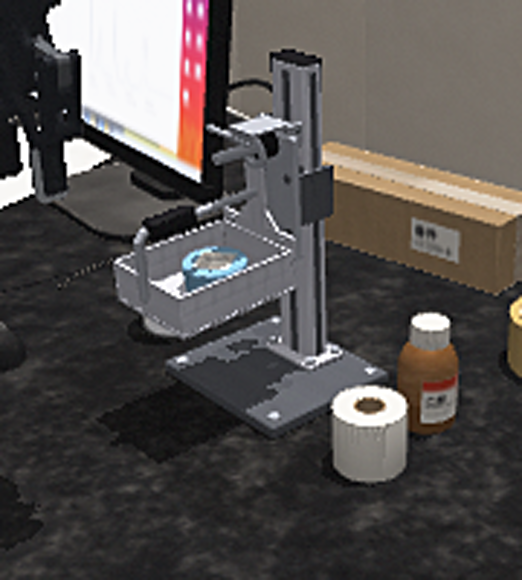

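The caddy hangs still, with its ring at (262,150) behind the shut flap and the peg tip showing at (215,158). The hand is clear, and the film and bottle measure where they were. The beaker, partly hidden, shows at (165,325).

```bash
python3 -c "from workcell import hand_in; print(hand_in())"
```

```text
the job is handed in; nothing more can be done
None
```

The caddy is hanging by its eye on the peg with the flap shut behind it; the flap held an 8 N tug, I let go and backed the arm clear, and handed the job in at about 23 s, with no reading over about 8 N once it was on the peg.

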